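# Key the battery isolator on

### The job

Switch the battery isolator on: take its key (the one with the flat upright paddle grip) out of the wooden key rack, line it up with the slot in the switch's rotor and press it down until it drops fully home, then turn it clockwise as seen from above to the stop. Leave the key standing in the switch and let go.

Things in the scene. Friction and masses are not known exactly. Their poses are not given: they have to be found in the camera images.
- isolator_key: Isolator key, upright in a rack slot, 70 g. Black paddle grip 44 mm wide (key x), 12 thick (y), 42 high, on a round steel collar 40 mm across, 5 thick; below it a flat blade 22 mm wide (x), 8 thick (y), 22 long. Origin: centre of the collar's underside, z up; the paddle spans 5 to 47 mm above it. Fits either way round (half turn).
- key_rack: Fixed light-wood block 60 (x) x 250 (y) x 36 mm high, origin under its centre, with three slots 85 mm apart along y. It holds three upright keys in any order, collars resting on its top, paddle or bar along y. The two not wanted have a round black knob 38 mm across and a thin round steel cross-bar 72 mm long.
- switch_mouth (a point): Centre of the slot mouth, 66 mm above the bench, in the top of an aluminium rotor (52 mm square, 26 high) on a fixed grey housing (120 x 110 x 40 mm, two brass studs). Slot 27 mm along point x, 13 along y, 26 deep, black floor, 4 mm bevel at the mouth. The point turns with the rotor, z up. Key home: collar on the rotor's top, key origin at this point.
- switch_rotor (a joint): Turn of the rotor, rad: 0 to 0.12 at the start (off), growing clockwise seen from above to a stop at 1.05 (on). Friction about 0.06 N m; it stays where left. The key has about 0.24 rad of play each way in the slot, so it must turn that much more than the rotor.

How it is judged (in metres and radians):
On the way:
1. the key has dropped fully home in the slot while the switch is still off (z of isolator_key in the frame of switch_mouth below 0.006 m and horizontal distance between isolator_key and switch_mouth below 0.01 m and angle between isolator_key's own z axis and vertical below 0.2 rad and value of joint switch_rotor below 0.45 rad), for 0.1 s.
At the end, for the whole second after the job is handed in: The rotor is turned at least 0.85 rad (49 degrees) clockwise, and the isolator key stands in its slot at rest: its collar within 6 mm of the rotor's top face, centred within 10 mm, tilted less than 0.2 rad (11 degrees) (value of joint switch_rotor above 0.85 rad and z of isolator_key in the frame of switch_mouth below 0.006 m and horizontal distance between isolator_key and switch_mouth below 0.01 m and angle between isolator_key's own z axis and vertical below 0.2 rad and linear speed of isolator_key below 0.02 m/s); the robot touches nothing.
It also fails if it takes over 45 s, if anything falls off the work surface, if the arm or the gripper's body presses on something with over 40 N, if the wrist force passes 120 N, or if a joint passes its speed limit or range.

### The arm

A 6-joint arm with a two-finger parallel gripper is mounted at the origin on the work surface. World frame = base frame: x ahead of the robot, y to its left, z up, the work surface at z = 0. Lengths are in mm, angles in rad, forces in N, time in s.
With the tool pointing down it reaches from about 350 to 850 mm from the base axis. Payload 8.1 kg.
Tool frame: the origin (TCP) lies at the very end of the fingers, on their centre line; the grasp point (between the pads) lies 19 mm behind it; z points along the fingers, y is the direction in which the jaws open and shut (so a half turn about z gives the same grasp; the last joint's range is limited). The gripper opens to 93 mm and grips with 3 to 60 N. Pads are 15 mm wide; open, the fingers measure 128 mm over their backs; the gripper's body (75 mm by 188 mm) begins 65 mm behind the grasp point.
Start: joints at [-1.419, 0.13, 1.488, -0, 1.523, -0.085], TCP at [140.776, -583.256, 218.635] pointing down, gripper open.
Joint ranges: [-2.96, 2.96], [-0.89, 2.26], [0.02, 2.5], [-1.34, 4.48], [0, 2.73], [-2.66, 2.66]. Speed limits (rad/s): [2.39, 2.39, 2.79, 3.14, 3.14, 3.14].

### API

Orientations are given as a unit quaternion [w, x, y, z].
In Python, from plant import telemetry, vision, job gives the robot as it stands.
- The arm moves only by the tool send_rows, never from a script. Its argument "steps" is a list of rows, each a list of 3 entries, a list of its own where there are three numbers: the shift along the tool's x, y, z in mm, then the turn about the tool's z in degrees, then the gripper command: -1 is shut, 1 is fully open, values between are in proportion. In form: [[[x, y, z], yaw, jaw], ...]. A call has 1 to 20 rows; each row is the pose to reach, as a shift and turn from the pose commanded when the call began, along the tool's axes at that moment; what a row does not reach only later rows make up. A row lasts 1/8 s, in which the tool goes at most 62.5 mm and 10.7 degrees, less where a joint would pass 70% of its speed; a pose out of reach is approached as far as the arm can. A call with a gripper value outside its range is refused whole. The fingers move at their own pace and stop on an object; the grip force is fixed at half the most. Time passes only in rows, so rows that repeat a pose let the fingers close. It gives the time, the measured TCP pose, the force and the opening at its end, in the units of the state.
- telemetry.sense(): the state, without advancing time (a new reading comes with each control period).
- vision.grab_frame(name): name is "scene" or "top" or "wrist"; returns (picture, depth): 384x512x3 uint8, blue, green, red; 384x512 float32, mm along the optical axis (not along the pixel's ray), 0 where there is no reading.
- vision.camera_info(name): a dict with "intrinsics" (3x3 intrinsics, pixels), "origin" and "attitude" of the camera in the world; the wrist camera has in their place "T_tool_cam" (4x4, takes a point from camera to tool coordinates, whose origin is the TCP and whose axes are the flange's). Camera axes: x right, y down, z forward; pixel columns grow to the right and rows downward; lengths in mm; the calibration is good to about 2 mm. A picture is of the moment at which its call begins: read the wrist's pose just before it. camera_info takes no time and is no camera call.
- job.finish_job(): hands the job in, once; it reports no verdict.
The state is a dict: "t": time; "q": joint angles; "qd": joint speeds; "joint_torque": joint torques, N m; "ee_pos": TCP position; "ee_rot": TCP orientation; "contact_force": force on the tool from outside, world axes, zero at the start; "wrist_torque": the same for the moment, N m; "width": opening from 0.0 (shut) to 1.0 (fully open).
Only numpy, scipy, OpenCV 4.12 (cv2) and the standard library are available. Lean on these libraries where they do the work, as an engineer would, in place of code of your own. Each camera call takes 0.05 s, during which the arm holds its last target.

## Working session

There is one attempt and no reset: what is moved stays moved. The work goes in short steps, Python scripts to look and compute and a tool call to move; the robot and the scene stay as the last step left them, time stands still between calls to the robot, and variables do not carry over. Pictures are saved under pics/ and viewed, and the job is handed in when it is done.

Besides the shell and the picture viewer there is one more tool, called after ">>>" as a command line: name --argument value ..., lists and objects as JSON in quotes. send_rows: Moves the arm, as the interface text tells. Its arguments: {"type":"object","properties":{"steps":{"type":"array"}},"required":["steps"]}

```bash
mkdir -p pics; ls; cat > h.py <<'E'
import numpy as np, cv2
from plant import telemetry, vision, job
from scipy.spatial.transform import Rotation as R
def T(name,s=None):
    c=vision.camera_info(name); K=np.array(c['intrinsics'])
    if 'T_tool_cam' in c:
        q=s['ee_rot']; M=np.eye(4); M[:3,:3]=R.from_quat([q[1],q[2],q[3],q[0]]).as_matrix(); M[:3,3]=s['ee_pos']
        return K, M@np.array(c['T_tool_cam'])
    a=np.array(c['attitude'],float); M=np.eye(4)
    M[:3,:3]=a if a.shape==(3,3) else R.from_quat([a[1],a[2],a[3],a[0]]).as_matrix()
    M[:3,3]=c['origin']; return K,M
def ray(K,M,uv,z):
    uv=np.atleast_2d(uv).astype(float); d=np.c_[uv,np.ones(len(uv))]@np.linalg.inv(K).T@M[:3,:3].T
    o=M[:3,3]; return o+d*((z-o[2])/d[:,2])[:,None]
def cloud(K,M,dep):
    v,u=np.indices(dep.shape); p=np.stack([u*dep,v*dep,dep],-1)@np.linalg.inv(K).T
    return p@M[:3,:3].T+M[:3,3]
E
python3 - <<'E'
from h import *
print(telemetry.sense())
for n in ['scene','top','wrist']:
    s=telemetry.sense(); p,d=vision.grab_frame(n); print(n,vision.camera_info(n)); cv2.imwrite(f'pics/{n}0.png',p); np.savez(f'{n}0.npz',p=p,d=d,**{'M':T(n,s)[1],'K':T(n,s)[0]})
E
```

```text
pics
{'t': 0.0, 'q': array([-1.41942747e+00,  1.31122977e-01,  1.48926399e+00,  1.90514110e-06,
        1.52302133e+00, -8.54087518e-02]), 'qd': array([-0.00051429, -0.00011793,  0.00146812,  0.0002374 ,  0.00095989,
        0.00062907]), 'joint_torque': array([ 2.37804306e-03, -5.59835887e+01, -4.91758561e+01,  7.70059205e-02,
        3.54514306e-02, -1.35947239e-04]), 'ee_pos': array([ 140.67393203, -582.69002388,  217.618671  ]), 'ee_rot': array([-9.07356826e-04,  9.92999823e-01,  1.18112349e-01, -2.89835709e-05]), 'contact_force': array([-0.07309699,  0.99358483, -0.01108742]), 'wrist_torque': array([-0.03973381,  0.05135792,  0.0082485 ]), 'width': 1.003312888259054}
scene {'intrinsics': array([[415.92891342,   0.        , 262.51796736],
       [  0.        , 415.92891342, 184.09585429],
       [  0.        ,   0.        ,   1.        ]]), 'origin': array([801.67762602, 417.50587056, 706.26796235]), 'attitude': array([-0.08795156,  0.28810918,  0.90298316, -0.30639685])}
top {'intrinsics': array([[381.95307281,   0.        , 255.55676861],
       [  0.        , 381.95307281, 191.68935525],
       [  0.        ,   0.        ,   1.        ]]), 'origin': array([ 429.0498182 ,    3.43351585, 1006.02680278]), 'attitude': array([-0.03872804,  0.71235148, -0.69992878,  0.03398842])}
wrist {'intrinsics': array([[268.8143547 ,   0.        , 251.14050972],
       [  0.        , 268.8143547 , 192.86804105],
       [  0.        ,   0.        ,   1.        ]]), 'T_tool_cam': array([[-4.46964569e-04, -9.58359163e-01, -2.85565255e-01,
         7.99375081e+01],
       [ 9.99999589e-01, -6.53508177e-04,  6.27986638e-04,
         7.28007607e-01],
       [-7.88455978e-04, -2.85564857e-01,  9.58359062e-01,
        -1.65279828e+02],
       [ 0.00000000e+00,  0.00000000e+00,  0.00000000e+00,
         1.00000000e+00]])}
```

View pics/top0.png

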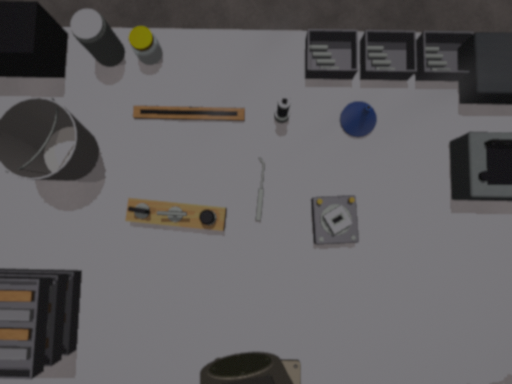

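View pics/scene0.png

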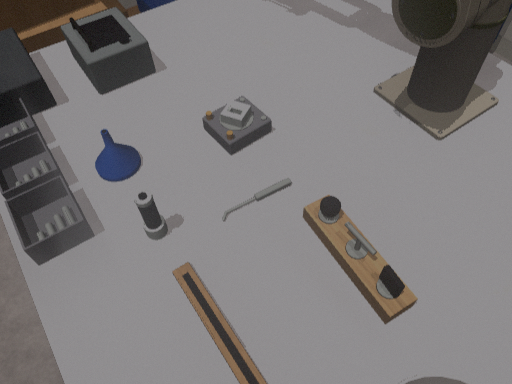

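The top view shows the rack at about (176,215), with the paddle key at its left end (139,210). The switch is at (336,220), with its rotor turned. Next I'll measure both.

```bash
python3 - <<'E'
from h import *
z=np.load('top0.npz'); p,d,M,K=z['p'],z['d'],z['M'],z['K']
C=cloud(K,M,d)
print('axes',M[:3,:3].round(3))
for n,u,v in [('paddle',139,210),('rackend',222,222),('housing',320,210),('rotor',330,215),('slot',337,219),('bench',300,300)]: print(n,C[v,u].round(1))
hsv=cv2.cvtColor(p,cv2.COLOR_BGR2HSV)
m=((hsv[...,0]>8)&(hsv[...,0]<30)&(hsv[...,1]>90)).astype(np.uint8); m[:180]=0;m[250:]=0;m[:,:120]=0;m[:,240:]=0
pts=np.argwhere(m)[:,::-1]; w=C[m>0]; print('rack z',np.median(w[:,2]))
print('rack rect', cv2.minAreaRect(ray(K,M,pts,36)[:,:2].astype(np.float32)))
# paddle: points high
r=(C[180:250,120:240,2]); ys,xs=np.nonzero((r>65)&(r<110)); P=C[180:250,120:240][ys,xs]
for x,y,q in zip(xs,ys,P): print(x+120,y+180,q.round(0)) if x+120<160 else 0
a=cv2.resize(p[185:250,115:245],None,fx=6,fy=6,interpolation=cv2.INTER_CUBIC)
b=cv2.resize(p[185:255,300:370],None,fx=8,fy=8,interpolation=cv2.INTER_CUBIC)
cv2.imwrite('pics/cropA.png',a);cv2.imwrite('pics/cropB.png',b)
r=C[190:250,305:365]; g=(abs(r[...,2]-66)<8); print('rotor',cv2.minAreaRect(r[g][:,:2].astype(np.float32)),np.median(r[g][:,2]))
g=(abs(r[...,2]-40)<8); print('housing',cv2.minAreaRect(r[g][:,:2].astype(np.float32)),np.median(r[g][:,2]))
E
```

```text
axes [[ 0.018 -0.995  0.103]
 [-1.    -0.017  0.008]
 [-0.006 -0.103 -0.995]]
paddle [474.7 291.4  84.8]
rackend [450.5  94.7  33.6]
housing [ 485.  -152.7   41. ]
rotor [ 471.6 -173.1   66.4]
slot [ 463.  -195.1   42.9]
bench [ 429.     3.4 1006. ]
rack z 36.62503277579356
rack rect ((468.4810485839844, 213.30624389648438), (248.8280792236328, 56.03917694091797), 85.11536407470703)
129 206 [484. 317.  83.]
130 206 [484. 314.  84.]
131 206 [484. 313.  81.]
128 207 [481. 318.  87.]
129 207 [482. 316.  85.]
130 207 [482. 314.  83.]
131 207 [482. 311.  84.]
132 207 [482. 309.  83.]
133 207 [482. 306.  86.]
134 207 [482. 305.  81.]
135 207 [482. 302.  84.]
136 207 [482. 299.  84.]
137 207 [482. 298.  82.]
128 208 [479. 319.  84.]
129 208 [479. 316.  84.]
130 208 [479. 314.  83.]
131 208 [479. 311.  85.]
132 208 [479. 309.  83.]
133 208 [480. 308.  80.]
134 208 [479. 304.  84.]
135 208 [479. 301.  85.]
136 208 [479. 299.  86.]
137 208 [480. 298.  79.]
138 208 [480. 294.  85.]
139 208 [480. 292.  84.]
140 208 [480. 289.  84.]
141 208 [480. 287.  83.]
142 208 [480. 286.  79.]
143 208 [480. 
[... 1566 characters left out ...]
12 [470. 288.  80.]
142 212 [470. 285.  83.]
143 212 [470. 282.  85.]
144 212 [470. 280.  83.]
145 212 [470. 278.  79.]
146 212 [471. 278.  71.]
157 212 [471. 248.  82.]
158 212 [471. 246.  83.]
159 212 [471. 244.  80.]
144 213 [468. 280.  81.]
145 213 [468. 279.  76.]
146 213 [468. 278.  70.]
157 213 [468. 248.  83.]
158 213 [468. 246.  81.]
159 213 [468. 243.  83.]
157 214 [466. 249.  81.]
158 214 [466. 247.  79.]
159 214 [466. 244.  80.]
rotor ((478.2604064941406, -198.3639678955078), (83.2679214477539, 84.05048370361328), 20.549488067626953) 66.15898064685678
housing ((462.8289794921875, -191.20164489746094), (119.86591339111328, 110.16639709472656), 3.6887006759643555) 40.94415015259756
```

View pics/wrist0.png

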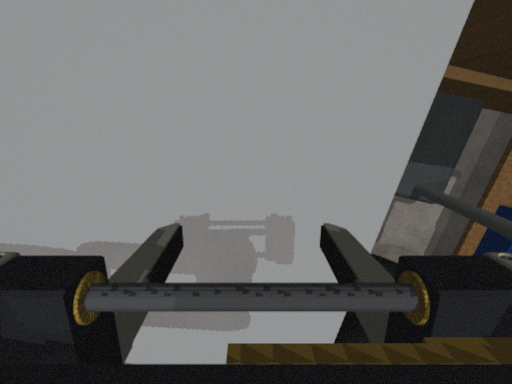

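View pics/cropA.png

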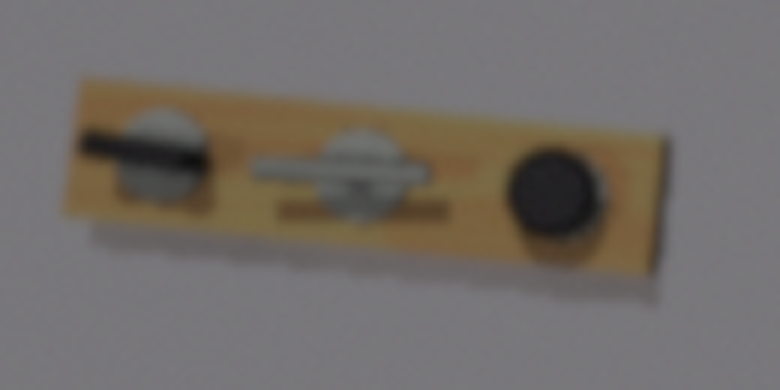

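View pics/cropB.png

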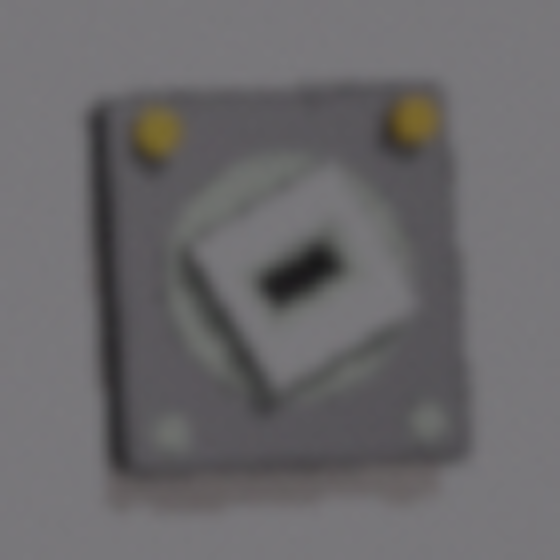

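```bash
python3 - <<'E'
from h import *
z=np.load('top0.npz'); p,d,M,K=z['p'],z['d'],z['M'],z['K']
C=cloud(K,M,d)
# paddle top points
r=C[195:225,120:152].reshape(-1,3); q=r[(r[:,2]>77)&(r[:,2]<90)]
print('paddle rect',cv2.minAreaRect(q[:,:2].astype(np.float32)),q.mean(0))
w,V=np.linalg.eigh(np.cov(q[:,:2].T)); print('dir',V[:,1],np.degrees(np.arctan2(V[1,1],V[0,1])))
# rotor top via depth mask
g=(abs(C[...,2]-66)<5); g[:195]=0;g[245:]=0;g[:,312:]&=True;g[:,:315]=0;g[:,360:]=0
hsv=cv2.cvtColor(p,cv2.COLOR_BGR2HSV)
n,l,st,ce=cv2.connectedComponentsWithStats(g.astype(np.uint8)); 
i=1+np.argmax(st[1:,4]); vu=np.argwhere(l==i)[:,::-1]; print(st[i]); print('rotor rect',cv2.minAreaRect(ray(K,M,vu,66)[:,:2].astype(np.float32)))
# slot dark
gray=p.max(2); print(gray[208:232,324:352])
E
```

```text
paddle rect ((476.3727111816406, 298.1615905761719), (41.20904541015625, 11.527478218078613), 81.60345458984375) [476.3963222  298.30502719  83.02009953]
dir [0.15005122 0.98867822] 81.37010536864074
[323 205  29  29 401]
rotor rect ((462.7223205566406, -191.14193725585938), (52.406394958496094, 52.91958999633789), 31.555870056152344)
[[ 92  97 106 111 113 112 112 110 109 107 103 103 109 116 120 121 122 122
  118 113 107 103  96  92  89  89  90  88]
 [ 99 106 111 113 112 111 108 106 105 106 110 114 118 121 122 122 121 122
  120 117 112 108 102  95  91  91  90  89]
 [107 111 113 113 112 107 103 104 109 114 118 120 122 122 123 121 122 121
  122 120 116 109 106 102  97  91  89  89]
 [112 112 112 111 108 104 103 110 117 120 121 122 122 123 122 121 119 118
  120 120 118 113 110 108 101  95  90  88]
 [111 109 108 107 107 110 113 118 121 122 122 122 122 122 121 118 114 113
  116 119 120 118 114 111 105  97  91  89]
 [106 103 104 110 114 118 119 122 122 122 122 122 121 119 116 110 105 106
  111 117 121 120 117 112 108 100  91  88]
 [103 103 110 117 120 121 121 122 123 123 121 120 116 111 104
[... 1345 characters left out ...]
108 100  87  75  67  79 101 116 120 119 118 119 120 122 123 122 123 122
  121 121 119 113 103  95  88  87  88  89]
 [108 108  99  87  73  71  88 108 118 121 121 121 122 123 122 122 122 121
  120 117 112 101  90  83  84  86  89  88]
 [105 110 108  98  81  67  75  94 112 120 121 122 123 122 122 122 120 116
  112 104  96  88  85  86  89  91  88  88]
 [ 97 105 109 102  86  69  64  81 105 117 121 123 122 121 121 120 114 104
   98  93  90  90  93  93  92  90  88  89]
 [ 92  97 102 102  90  75  64  70  93 111 120 121 122 119 116 111 102  93
   91  96  98  99  99  94  91  89  88  87]
 [ 91  92  96  98  93  83  72  66  79 100 115 118 116 110 104  96  90  90
   97 103 103 101  96  91  89  88  88  88]]
```

The slot runs along about 121.5° in the world frame, centred at (463,-191). The paddle is at (476,298), running along about 82°. I'll go over the switch first and look at it with the wrist camera.

>>> send_rows --steps '[[[40, -30, 0], -8, 1], [[85, -64, 0], -18, 1], [[130, -98, 0], -28, 1], [[175, -132, 0], -38, 1], [[220, -166, 0], -48, 1], [[265, -200, 0], -58, 1], [[310, -234, 0], -68, 1], [[355, -268, 0], -68, 1], [[390, -294, 0], -68, 1], [[405, -305, 0], -68, 1], [[405, -305, 0], -68, 1], [[405, -305, 0], -68, 1]]'

```text
t: 1.65
ee_pos: [462.2, -192.8, 218.5]
ee_rot: [-0.0, 0.757, 0.653, -0.0]
contact_force: [-0.6, 0.9, 0.2]
width: 0.999
```

```bash
cat > look.py <<'E'
import sys
from h import *
n=sys.argv[1]
s=telemetry.sense(); p,d=vision.grab_frame('wrist'); K,M=T('wrist',s)
q=s['ee_rot']; X=R.from_quat([q[1],q[2],q[3],q[0]]).as_matrix()
print('t',s['t'],'pos',s['ee_pos'].round(1),'a',np.degrees(np.arctan2(X[1,0],X[0,0])).round(2),'tilt',X[:2,2].round(4),'F',s['contact_force'].round(2),'q',s['q'].round(2),'w',s['width'])
cv2.imwrite(f'pics/{n}.png',p); np.savez(f'{n}.npz',p=p,d=d,M=M,K=K)
E
python3 look.py w1
```

```text
t 1.65 pos [ 462.2 -192.8  218.5] a 81.52 tilt [-0.0007 -0.0003] F [-0.63  0.9   0.15] q [-0.5  -0.14  1.76 -0.    1.52 -0.35] w 0.9990325674936955
```

View pics/w1.png

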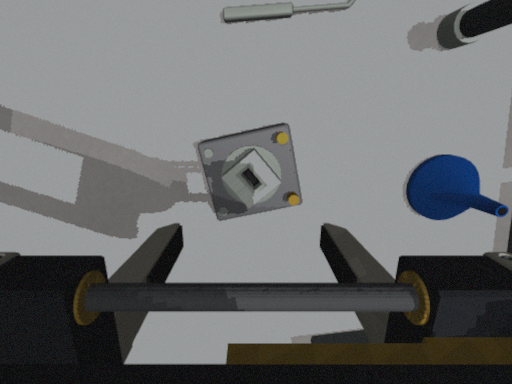

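The switch is in the wrist view at (250,175), with the slot at (251,179). I'll measure it by ray at z=66.

```bash
cat > slot.py <<'E'
import sys
from h import *
z=np.load(sys.argv[1]+'.npz'); p,d,M,K=z['p'],z['d'],z['M'],z['K']
u0,v0,u1,v1=map(int,sys.argv[2:6]); zz=66
C=cloud(K,M,d)
g=np.zeros(d.shape,bool); g[v0:v1,u0:u1]=abs(C[v0:v1,u0:u1,2]-zz)<6
n,l,st,_=cv2.connectedComponentsWithStats(g.astype(np.uint8)); i=1+np.argmax(st[1:,4])
vu=np.argwhere(l==i)[:,::-1]; print('rotor',cv2.minAreaRect(ray(K,M,vu,zz)[:,:2].astype(np.float32)),'z',np.median(C[l==i][:,2]))
m=np.zeros(d.shape,bool); m[v0:v1,u0:u1]=p[v0:v1,u0:u1].max(2)<60
hull=cv2.convexHull(vu.astype(np.int32)); hm=np.zeros(d.shape,np.uint8); cv2.fillConvexPoly(hm,hull,1); hm=cv2.erode(hm,np.ones((5,5)))
n,l,st,_=cv2.connectedComponentsWithStats((m&(hm>0)).astype(np.uint8)); i=1+np.argmax(st[1:,4])
s=np.argwhere(l==i)[:,::-1]; 
for h in (66,62): print('slot',h,cv2.minAreaRect(ray(K,M,s,h)[:,:2].astype(np.float32)),ray(K,M,s,h).mean(0))
cv2.imwrite('pics/slot_%s.png'%sys.argv[1],cv2.resize(p[v0:v1,u0:u1],None,fx=7,fy=7,interpolation=cv2.INTER_CUBIC))
E
python3 slot.py w1 215 140 290 215
```

```text
rotor ((463.1062316894531, -191.26361083984375), (52.21971130371094, 52.35809326171875), 31.6530704498291) z 64.97047027646994
slot 66 ((462.7740173339844, -189.94447326660156), (11.674993515014648, 24.256214141845703), 31.12078094482422) [ 462.28719602 -189.08680865   66.        ]
slot 62 ((462.6233215332031, -190.89059448242188), (11.822013854980469, 24.56161880493164), 31.1207218170166) [ 462.13040237 -190.02211275   62.        ]
```

View pics/slot_w1.png

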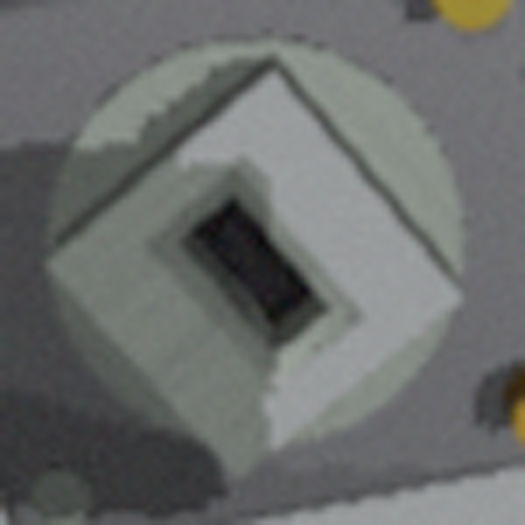

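The rotor and slot agree with the top view: (463,-191.2), angle 121.6°. Now I'll go over the key.

>>> send_rows --steps '[[[40, -5, 0], 0, 1], [[95, -11, 0], 0, 1], [[155, -19, 0], 0, 1], [[215, -26, 0], 0, 1], [[275, -33, 0], 0, 1], [[335, -41, 0], 0, 1], [[395, -48, 0], 0, 1], [[450, -55, 0], 0, 1], [[486, -59, 0], 0, 1], [[486, -59, 0], 0, 1], [[486, -59, 0], 0, 1], [[486, -59, 0], 0, 1]]'

```text
t: 3.2
ee_pos: [476.3, 296.0, 218.7]
ee_rot: [0.0, 0.758, 0.652, -0.0]
contact_force: [-0.1, -0.3, -0.8]
width: 0.998
```

```bash
python3 look.py w2
```

```text
t 3.2 pos [476.3 296.  218.7] a 81.45 tilt [ 0.0002 -0.0003] F [-0.11 -0.32 -0.83] q [ 0.46  0.02  1.6  -0.    1.52  0.61] w 0.9983422460558045
```

View pics/w2.png

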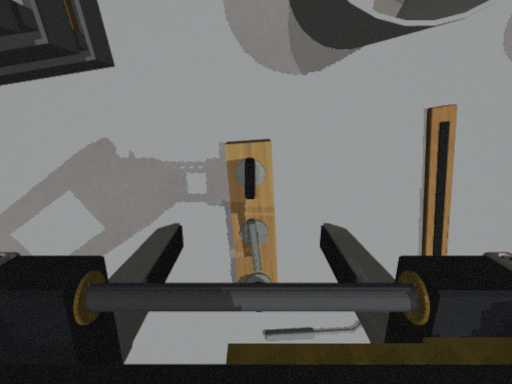

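The paddle key is at (250,177), nearly aligned with the tool. I'll measure it and check heights around the approach.

```bash
python3 - <<'E'
from h import *
z=np.load('w2.npz'); p,d,M,K=z['p'],z['d'],z['M'],z['K']
C=cloud(K,M,d)
g=np.zeros(d.shape,bool); g[140:210,225:275]=(p[140:210,225:275].max(2)<55)&(abs(C[140:210,225:275,2]-83)<6)
vu=np.argwhere(g)[:,::-1]; W=C[g]
print('paddle',cv2.minAreaRect(ray(K,M,vu,83)[:,:2].astype(np.float32)),W.mean(0),len(W),cv2.minAreaRect(W[:,:2].astype(np.float32)))
r=C[140:205,230:270]; s=(abs(r[...,2]-41)<3); print('collar',cv2.minEnclosingCircle(r[s][:,:2].astype(np.float32)), s.sum())
hsv=cv2.cvtColor(p,cv2.COLOR_BGR2HSV)
# tall things near
for n in ['top0']:
    t=np.load(n+'.npz'); Ct=cloud(t['K'],t['M'],t['d']); 
    P=Ct[(t['d']>0)]; P=P[(P[:,2]>60)&(P[:,2]<400)&(np.hypot(P[:,0]-476,P[:,1]-298)<200)]
    dd=np.hypot(P[:,0]-476,P[:,1]-298); 
    for lo in range(0,200,20):
        q=P[(dd>=lo)&(dd<lo+20)]; print(lo,len(q),q.max(0).round() if len(q) else '')
E
```

```text
paddle ((475.64215087890625, 300.3702087402344), (42.68901062011719, 10.541646957397461), 81.42790222167969) [475.70244856 300.45260395  81.77810033] 357 ((475.5324401855469, 299.8287658691406), (42.76887130737305, 10.61701488494873), 81.44994354248047)
collar ((476.1050109863281, 300.22747802734375), 20.85142707824707) 418
0 82 [484. 317.  87.]
20 16 [484. 319.  87.]
40 18 [473. 249.  84.]
60 34 [474. 239.  84.]
80 36 [474. 218.  85.]
100 36 [472. 198.  84.]
120 0 
140 33 [478. 147.  84.]
160 608 [613. 462. 174.]
180 419 [637. 486. 173.]
```

>>> send_rows --steps '[[[3, 0, 30], 0, 1], [[3, 0, 70], 0, 1], [[3, 0, 110], 0, 1], [[3, 0, 145], 0, 1], [[3, 0, 163], 0, 1], [[3, 0, 171], 0, 1], [[3, 0, 171], 0, 1], [[3, 0, 171], 0, 1]]'

```text
t: 4.25
ee_pos: [477.4, 301.1, 49.2]
ee_rot: [0.0, 0.757, 0.653, 0.001]
contact_force: [-0.0, -0.3, -0.1]
width: 1.001
```

```bash
python3 look.py w3
```

```text
t 4.25 pos [477.4 301.1  49.2] a 81.57 tilt [0.0022 0.0011] F [-0.03 -0.27 -0.09] q [ 0.47  0.18  1.76 -0.    1.2   0.62] w 1.0006217977464498
```

View pics/w3.png

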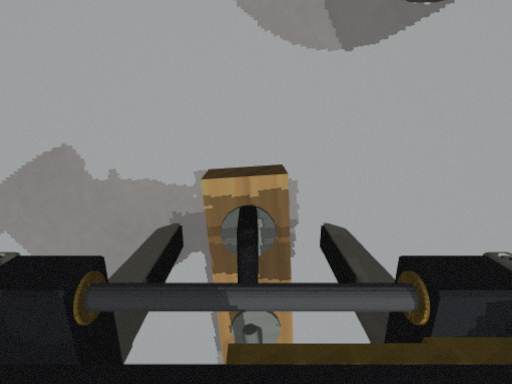

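The paddle at (249,245) sits midway between the fingertips at (182,230) and (322,230). Closing.

>>> send_rows --steps '[[[0, 0, 0], 0, -1], [[0, 0, 0], 0, -1], [[0, 0, 0], 0, -1], [[0, 0, 0], 0, -1], [[0, 0, 0], 0, -1], [[0, 0, 0], 0, -1], [[0, 0, 0], 0, -1], [[0, 0, 0], 0, -1]]'

```text
t: 5.3
ee_pos: [476.3, 300.6, 47.6]
ee_rot: [0.0, 0.757, 0.653, -0.0]
contact_force: [0.4, -0.5, -1.0]
width: 0.19
```

```bash
python3 look.py w4
```

```text
t 5.3 pos [476.3 300.6  47.6] a 81.57 tilt [-0. -0.] F [ 0.37 -0.47 -0.99] q [ 0.47  0.18  1.76 -0.    1.2   0.62] w 0.19000305149018995
```

View pics/w4.png

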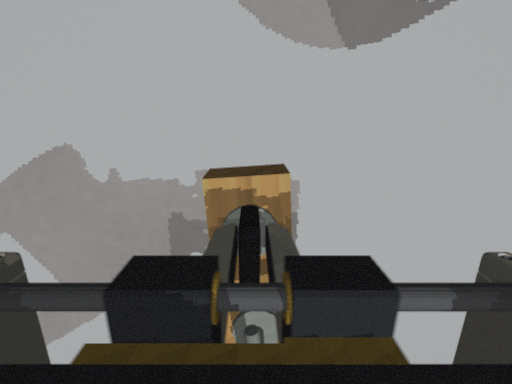

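The width is 0.19 (17.7 mm) against a 12 mm paddle, so the fingers may still be closing. I'll wait a little, then lift.

>>> send_rows --steps '[[[0, 0, 0], 0, -1], [[0, 0, 0], 0, -1], [[0, 0, 0], 0, -1], [[0, 0, 0], 0, -1]]'

```text
t: 5.85
ee_pos: [476.2, 300.6, 47.6]
ee_rot: [-0.0, 0.757, 0.653, -0.0]
contact_force: [-1.1, -0.0, 1.0]
width: 0.127
```

>>> send_rows --steps '[[[0, 0, -5], 0, -1], [[0, 0, -15], 0, -1], [[0, 0, -30], 0, -1], [[0, 0, -55], 0, -1], [[0, 0, -80], 0, -1], [[0, 0, -100], 0, -1], [[0, 0, -103], 0, -1], [[0, 0, -103], 0, -1], [[0, 0, -103], 0, -1]]'

```text
t: 6.98
ee_pos: [475.6, 300.2, 149.3]
ee_rot: [-0.0, 0.757, 0.653, -0.001]
contact_force: [-0.2, -0.8, -0.6]
width: 0.122
```

```bash
python3 look.py w5; python3 - <<'E'
from h import *
for n in ['scene','top']:
    p,d=vision.grab_frame(n); np.savez(n+'5.npz',p=p,d=d,K=T(n)[0],M=T(n)[1]); cv2.imwrite(f'pics/{n}5.png',p)
E
```

```text
t 6.975 pos [475.6 300.2 149.3] a 81.56 tilt [-0.0019 -0.0009] F [-0.23 -0.76 -0.57] q [0.47 0.07 1.68 0.   1.39 0.62] w 0.12209583704143703
```

View pics/w5.png

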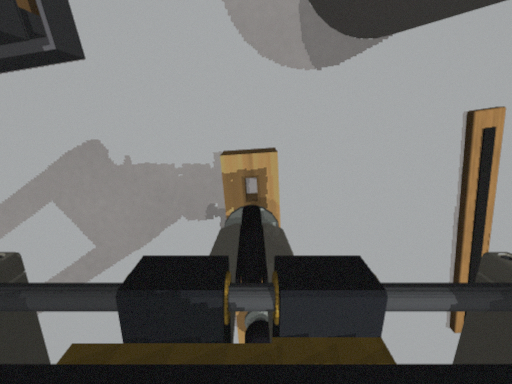

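View pics/scene5.png

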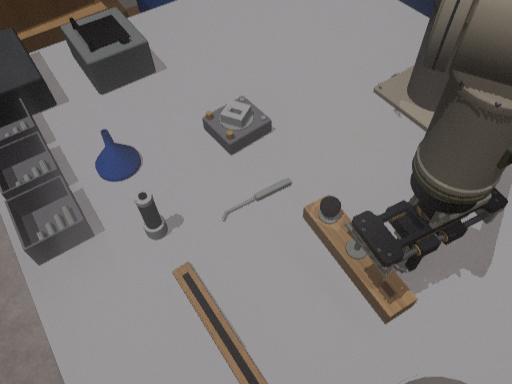

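The key is held: the paddle is between the fingers, its front end at about (251,206), and the emptied slot is visible at (252,186). I'll measure the key's offset in the hand from the collar and paddle edges.

```bash
python3 - <<'E'
from h import *
z=np.load('w5.npz'); p,d,K=z['p'],z['d'],z['K']
M=np.array(vision.camera_info('wrist')['T_tool_cam'])
# tool-frame rays
print('depth->tool pts along col 251')
C=cloud(K,M,d)
for v in range(196,232,2): print(v,p[v,251],d[v,251].round(),C[v,251].round(1),'| col235',p[v,235],C[v,235].round(1),'| col267',C[v,267].round(1))
cv2.imwrite('pics/c5.png',cv2.resize(p[170:260,205:300],None,fx=6,fy=6,interpolation=cv2.INTER_CUBIC))
for v in (204,205,206,207,208): print(v,'paddle top plane',ray(K,M,[251,v],-35.4),'collar top',ray(K,M,[251,v],6.6))
E
```

```text
depth->tool pts along col 251
196 [32 50 64] 314.0 [-14.3   0.4 134.5] | col235 [ 61  90 118] [ -8.  -17.  114.1] | col267 [ -8.   17.9 114.4]
198 [35 54 64] 306.0 [-14.3   0.4 126.8] | col235 [ 56  88 113] [ -9.9 -16.9 113. ] | col267 [-10.3  17.9 114.2]
200 [35 51 64] 301.0 [-14.7   0.4 120.7] | col235 [ 62  93 118] [-12.7 -17.1 114.7] | col267 [-12.5  17.9 114. ]
202 [43 64 82] 296.0 [-15.4   0.4 115.8] | col235 [ 59  88 115] [-14.9 -17.1 114.2] | col267 [-14.6  17.9 113.4]
204 [41 56 65] 186.0 [18.4  0.6 10.7] | col235 [ 57  90 114] [-17.3 -17.2 114.6] | col267 [-16.8  18.  113.1]
206 [17 18 18] 177.0 [20.   0.6  2.1] | col235 [ 55  91 114] [-19.4 -17.2 114. ] | col267 [-19.7  18.1 114.9]
208 [23 19 18] 173.0 [20.   0.6 -1.9] | col235 [ 58  91 114] [-21.7 -17.2 113.8] | col267 [-22.   18.1 114.6]
210 [15 16 16] 169.0 [20.4  0.6 -6.7] | col235 [50 60 59] [ 14.3 -10.5  10. ] | col267 [14.9 11.6  8.2]
212 [15 14 14] 166.0 [ 20.3   0.6 -10. ] | col235 [90 93 89] [ 13.8 -10.4   7.2] | col267 [14.  11.5  6.7]
214 [10 10 10] 162.0 [ 20.5   0.6 -13.8] | col235 [95 97 95] [ 12.1 -10.4   8
[... 754 characters left out ...]
 8.6 10.8 -7.6]
230 [16 12 10] 142.0 [ 19.4   0.6 -34.5] | col235 [54 62 59] [  8.7  -9.4 -10.9] | col267 [  8.5  10.6 -10.5]
204 paddle top plane [[ 34.26067635   0.62942724 -35.4       ]] collar top [[19.81958723  0.57842502  6.6       ]]
205 paddle top plane [[ 33.7207176    0.62910502 -35.4       ]] collar top [[19.10501841  0.5779986   6.6       ]]
206 paddle top plane [[ 33.17954327   0.62878207 -35.4       ]] collar top [[18.3888409   0.57757122  6.6       ]]
207 paddle top plane [[ 32.63714923   0.6284584  -35.4       ]] collar top [[17.67104928  0.57714287  6.6       ]]
208 paddle top plane [[ 32.09353137   0.62813399 -35.4       ]] collar top [[16.95163806  0.57671356  6.6       ]]
```

View pics/c5.png

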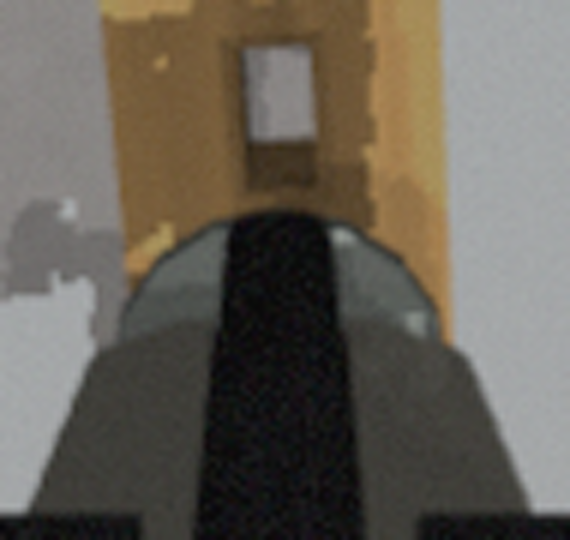

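The paddle's front face is at tool x = +20.3, so the key centre is at tool x ≈ -1.8, with tool y ≈ 0. That puts the rack pose at y = 298.6, which agrees with the top view. Carrying it to above the slot.

>>> send_rows --steps '[[[-25, 3, 0], 0, -1], [[-70, 8, 0], -4, -1], [[-120, 14, 0], -8, -1], [[-170, 20, 0], -12, -1], [[-220, 26, 0], -16, -1], [[-270, 32, 0], -20, -1], [[-320, 38, 0], -24, -1], [[-370, 44, 0], -28, -1], [[-420, 50, 0], -33, -1], [[-465, 55, 0], -38, -1], [[-487, 58, 0], -40, -1], [[-487, 58, 0], -40, -1], [[-487, 58, 0], -40, -1], [[-487, 58, 0], -40, -1], [[-487, 58, 0], -40, -1]]'

```text
t: 9.0
ee_pos: [462.4, -188.8, 150.7]
ee_rot: [0.0, 0.488, 0.873, 0.0]
contact_force: [-0.1, -0.0, -1.6]
width: 0.127
```

```bash
python3 look.py w6; python3 - <<'E'
from h import *
for n in ['scene','top']:
    p,d=vision.grab_frame(n); np.savez(n+'6.npz',p=p,d=d,K=T(n)[0],M=T(n)[1]); cv2.imwrite(f'pics/{n}6.png',p)
p=cv2.imread('pics/scene6.png'); cv2.imwrite('pics/s6c.png',cv2.resize(p[30:200,150:330],None,fx=4,fy=3.5))
E
```

```text
t 9.0 pos [ 462.4 -188.8  150.7] a 121.63 tilt [0.0001 0.    ] F [-0.05 -0.02 -1.62] q [-0.49 -0.1   1.85  0.    1.4  -1.04] w 0.12737639941744988
```

View pics/w6.png

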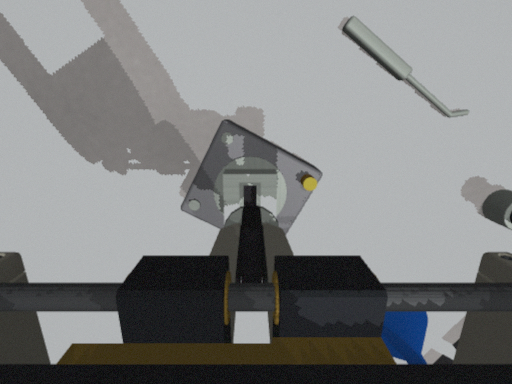

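View pics/s6c.png

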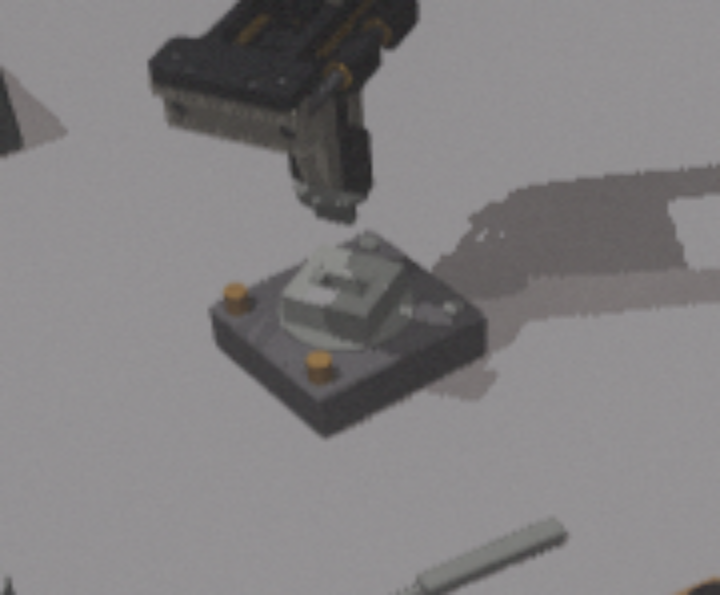

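Wrist view: the slot's visible end (250,187) lies in the key's plane. Lowering partway and checking the force.

>>> send_rows --steps '[[[0, 0, 15], 0, -1], [[0, 0, 32], 0, -1], [[0, 0, 42], 0, -1], [[0, 0, 47], 0, -1], [[0, 0, 51], 0, -1], [[0, 0, 54], 0, -1], [[0, 0, 57], 0, -1], [[0, 0, 60], 0, -1], [[0, 0, 60], 0, -1]]'

```text
t: 10.28
ee_pos: [462.1, -189.6, 90.4]
ee_rot: [-0.0, 0.488, 0.873, 0.0]
contact_force: [-1.3, -0.1, -0.5]
width: 0.126
```

```bash
python3 look.py w7; python3 - <<'E'
from h import *
p,d=vision.grab_frame('scene'); cv2.imwrite('pics/s7c.png',cv2.resize(p[30:200,150:330],None,fx=4,fy=3.5))
E
```

```text
t 10.275 pos [ 462.1 -189.6   90.4] a 121.57 tilt [-0.0003  0.0002] F [-1.3  -0.06 -0.51] q [-0.49 -0.04  1.9   0.    1.28 -1.04] w 0.12644875110397982
```

View pics/s7c.png

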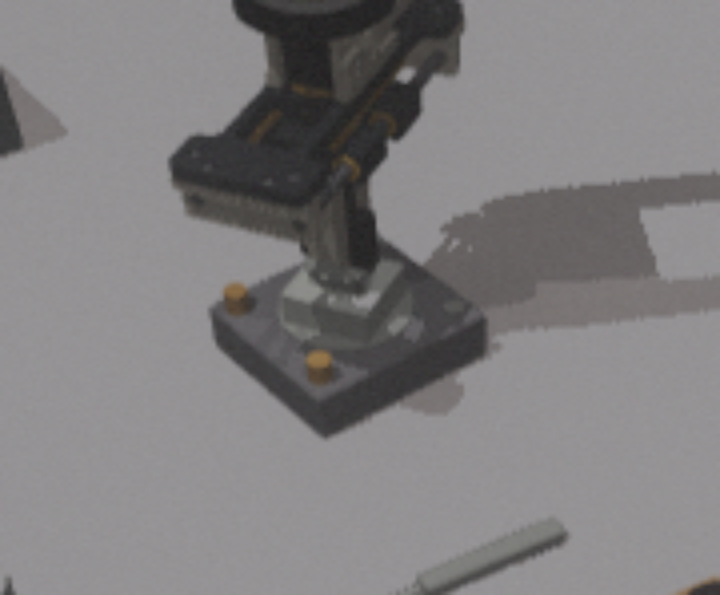

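No force, and the collar is about 13 mm above the rotor, so the blade is 10 mm into the slot. Pressing on down.

>>> send_rows --steps '[[[0, 0, 3], 0, -1], [[0, 0, 6], 0, -1], [[0, 0, 9], 0, -1], [[0, 0, 11], 0, -1], [[0, 0, 12], 0, -1], [[0, 0, 13], 0, -1], [[0, 0, 14], 0, -1], [[0, 0, 14], 0, -1]]'

```text
t: 11.38
ee_pos: [462.3, -189.7, 77.5]
ee_rot: [0.0, 0.488, 0.873, -0.0]
contact_force: [-3.4, 2.0, 7.5]
width: 0.124
```

```bash
python3 look.py w8; python3 - <<'E'
from h import *
p,d=vision.grab_frame('scene'); cv2.imwrite('pics/s8c.png',cv2.resize(p[50:150,190:290],None,fx=6,fy=6))
E
```

```text
t 11.375 pos [ 462.3 -189.7   77.5] a 121.57 tilt [ 0.0001 -0.0001] F [-3.37  2.04  7.51] q [-0.49 -0.02  1.91 -0.    1.25 -1.04] w 0.12434629801817759
```

View pics/s8c.png

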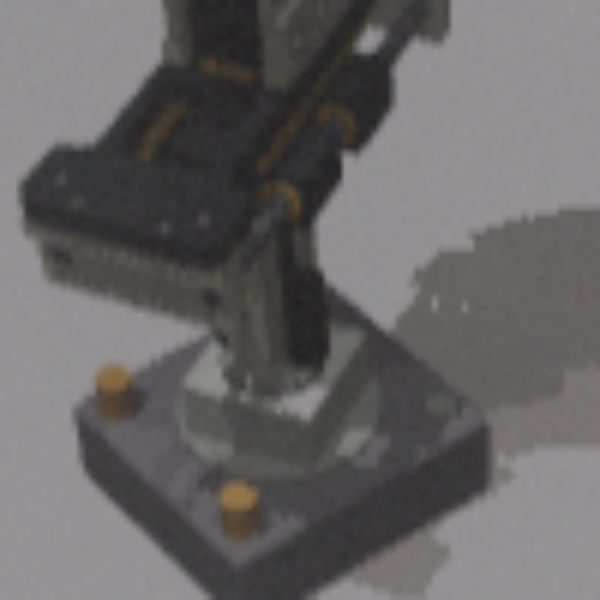

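View pics/w8.png

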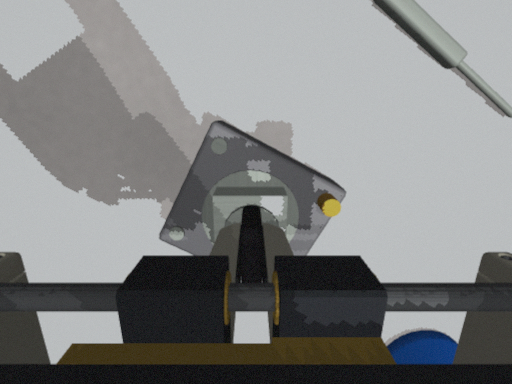

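The TCP is at 77.5, exactly the predicted home height, with a 7.5 N upward reaction and the collar seated on the rotor. Turning clockwise (+yaw), pivoting about the key's centre.

>>> send_rows --steps '[[[0, 0.2, 0], 7, -1], [[-0.1, 0.4, 0], 14, -1], [[-0.1, 0.6, 0], 21, -1], [[-0.2, 0.8, 0], 28, -1], [[-0.3, 1.0, 0], 35, -1], [[-0.5, 1.2, 0], 42, -1], [[-0.6, 1.4, 0], 49, -1], [[-0.8, 1.5, 0], 55, -1], [[-0.9, 1.6, 0], 60, -1], [[-1.0, 1.6, 0], 63, -1], [[-1.0, 1.6, 0], 63, -1]]'

```text
t: 12.85
ee_pos: [463.8, -190.6, 77.5]
ee_rot: [0.001, 0.872, 0.489, -0.001]
contact_force: [-6.0, -1.6, 7.6]
width: 0.129
```

```bash
python3 look.py w9; python3 -c "
from h import *
print(telemetry.sense()['wrist_torque'],telemetry.sense()['joint_torque'])"
```

```text
t 12.85 pos [ 463.8 -190.6   77.5] a 58.51 tilt [-0.0006 -0.0016] F [-5.96 -1.63  7.6 ] q [-0.49 -0.02  1.91 -0.    1.25  0.06] w 0.12925734882237666
[-0.47572611  1.09960005 -0.00518589] [  2.29907781 -41.72887087 -44.18367863   1.83701243  -1.58368517
   0.10510068]
```

View pics/w9.png

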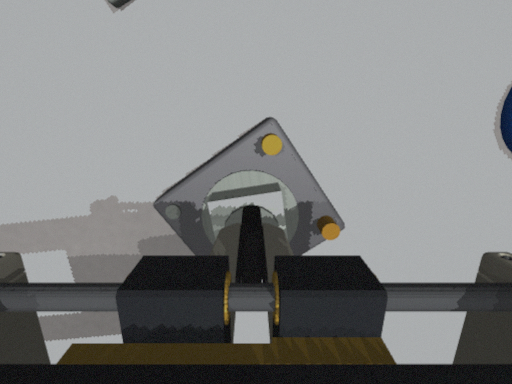

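The rotor edge, (215,200) to (283,188), lags the tool by about 10–13°, as the play predicts. Continuing to the stop in small steps.

>>> send_rows --steps '[[[-0.2, 0, 0], 2, -1], [[-0.3, 0, 0], 4, -1], [[-0.4, 0, 0], 6, -1], [[-0.4, 0, 0], 8, -1], [[-0.4, 0, 0], 10, -1], [[-0.4, 0, 0], 10, -1]]'

```text
t: 13.65
ee_pos: [463.4, -190.1, 77.5]
ee_rot: [-0.0, 0.912, 0.411, -0.001]
contact_force: [-6.7, 1.9, 10.6]
width: 0.128
```

```bash
python3 look.py w10; python3 -c "
from h import *
print(telemetry.sense()['wrist_torque'],telemetry.sense()['joint_torque'])
z=np.load('w10.npz');C=cloud(z['K'],z['M'],z['d']);
for n in ('w8','w9','w10'):
  z=np.load(n+'.npz');C=cloud(z['K'],z['M'],z['d']);D=z['d']
  pts=[]
  for u in range(222,280,2):
    col=C[150:230,u,2]; k=np.nonzero(abs(col-66)<5)[0]
    if len(k): pts.append(ray(z['K'],z['M'],[u,150+k[0]],66)[0,:2])
  vx,vy,x0,y0=cv2.fitLine(np.array(pts,np.float32),cv2.DIST_HUBER,0,.01,.01).ravel(); print(n,len(pts),np.degrees(np.arctan2(vy,vx)))
"
```

```text
t 13.65 pos [ 463.4 -190.1   77.5] a 48.54 tilt [-0.0012 -0.    ] F [-6.71  1.92 10.56] q [-0.49 -0.02  1.91 -0.    1.25  0.23] w 0.12841412802723962
[0.30892696 1.35280872 0.02479579] [  0.50647711 -41.0816896  -44.6596992    0.71717704  -2.74173841
   0.10470722]
w8 29 31.564034
w9 29 -22.472477
w10 29 -26.65588
```

View pics/w10.png

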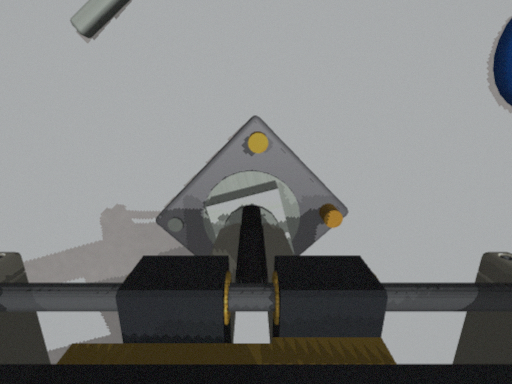

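The rotor edge went from 31.6° to -26.7°, a 58.3° turn (≥1.016 rad). The last 10° of tool turn gave only 4° of rotor turn, so it is at the stop. Relaxing the preload slightly, opening, then withdrawing.

>>> send_rows --steps '[[[0, 0, -0.3], -1, -1], [[0, 0, -0.5], -2, -1], [[0, 0, -0.5], -2, 1], [[0, 0, -0.5], -2, 1], [[0, 0, -0.5], -2, 1], [[0, 0, -0.5], -2, 1], [[0, 0, -0.5], -2, 1], [[0, 0, -0.5], -2, 1], [[0, 0, -0.5], -2, 1], [[0, 0, -0.5], -2, 1], [[0, 0, -0.5], -2, 1], [[0, 0, -0.5], -2, 1]]'

```text
t: 15.2
ee_pos: [463.9, -190.0, 77.1]
ee_rot: [0.0, 0.904, 0.427, 0.0]
contact_force: [0.1, 0.3, 0.2]
width: 1.0
```

```bash
python3 look.py w11
```

```text
t 15.2 pos [ 463.9 -190.    77.1] a 50.57 tilt [ 0.     -0.0001] F [0.14 0.28 0.24] q [-0.49 -0.02  1.91 -0.    1.25  0.2 ] w 0.9995146047953961
```

View pics/w11.png

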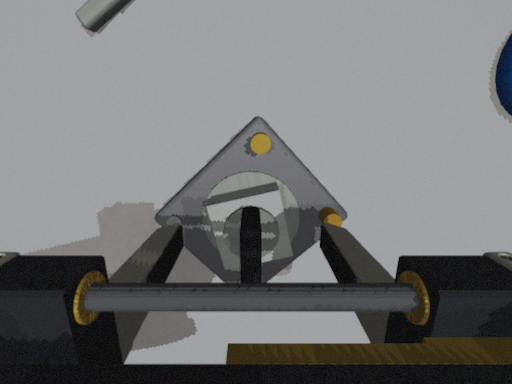

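The fingers are open and clear of the upright paddle at (251,245). Raising straight up.

>>> send_rows --steps '[[[0, 0, -15], 0, 1], [[0, 0, -40], 0, 1], [[0, 0, -80], 0, 1], [[0, 0, -120], 0, 1], [[0, 0, -140], 0, 1], [[0, 0, -140], 0, 1], [[0, 0, -140], 0, 1]]'

```text
t: 16.12
ee_pos: [463.2, -189.6, 215.4]
ee_rot: [-0.001, 0.904, 0.427, -0.001]
contact_force: [-1.1, -0.5, -0.5]
width: 1.0
```

```bash
python3 look.py w12; python3 - <<'E'
from h import *
z=np.load('w12.npz'); p,d,M,K=z['p'],z['d'],z['M'],z['K']; C=cloud(K,M,d)
sub=np.zeros(d.shape,bool); sub[120:240,190:320]=1
g=sub&(p.max(2)<60)&(C[...,2]>105)&(C[...,2]<120); vu=np.argwhere(g)[:,::-1]
print('paddle top',C[g].mean(0),cv2.minAreaRect(ray(K,M,vu,113)[:,:2].astype(np.float32)),len(vu))
g=sub&(abs(C[...,2]-71)<2.5); print('collar z',np.median(C[g][:,2]),cv2.minEnclosingCircle(C[g][:,:2].astype(np.float32)))
g=sub&(abs(C[...,2]-65.5)<2.8)
n,l,st,_=cv2.connectedComponentsWithStats(g.astype(np.uint8)); 
g=sub&(C[...,2]>60)&(C[...,2]<69); vu=np.argwhere(g)[:,::-1]; print('rotor',cv2.minAreaRect(ray(K,M,vu,66)[:,:2].astype(np.float32)))
cv2.imwrite('pics/c12.png',cv2.resize(p[110:250,180:320],None,fx=4,fy=4))
s,_=vision.grab_frame('scene'); cv2.imwrite('pics/s12.png',cv2.resize(s[50:150,190:290],None,fx=6,fy=6))
E
```

```text
t 16.125 pos [ 463.2 -189.6  215.4] a 50.57 tilt [-0.0021  0.0011] F [-1.1  -0.5  -0.54] q [-0.49 -0.14  1.76 -0.    1.52  0.2 ] w 1.0002782219324395
paddle top [ 464.08366288 -190.6789435   111.73869003] ((464.3568115234375, -190.64300537109375), (43.327396392822266, 10.60078239440918), 50.59124755859375) 424
collar z 70.19768380557866 ((463.4890441894531, -191.9536895751953), 19.870800018310547)
rotor ((463.46502685546875, -191.4794921875), (52.8055419921875, 51.7935905456543), 63.59938049316406)
```

View pics/c12.png

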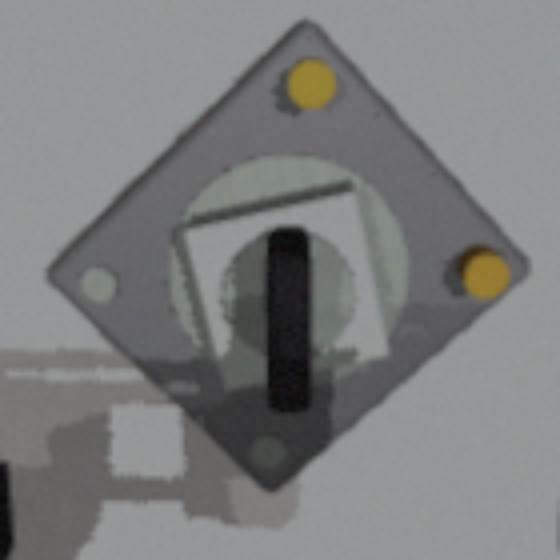

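View pics/s12.png

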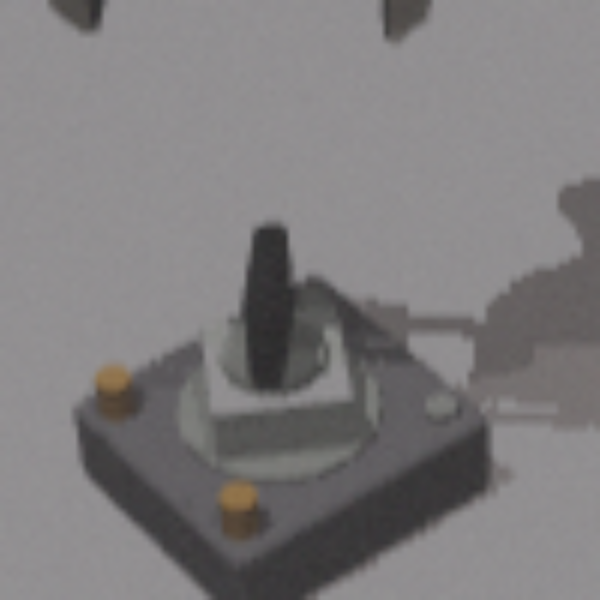

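The key stands upright with its collar seated and centred. The rotor edge at 63.6° (mod 90°) means a 58° turn, and the gripper is well clear. Handing in.

```bash
python3 -c "
from plant import job; print(job.finish_job())"
```

```text
the job is handed in; nothing more can be done
None
```

The isolator is on. I took the paddle key from the rack, seated it fully in the slot, turned it clockwise to the stop, let go and backed off. I handed the job in at about 16 s of the 45 s; no verdict came back.

- **Seating:** at home the tool was at 77.5 mm, against a predicted 77.6 mm. There was about 7.5 N of upward reaction, and the rotor had not yet turned.
- **Rotor:** it turned about 58° (1.01 rad) from where it started, against 0.85 rad needed. I judged the stop from two signs: the last 10° of tool turn moved the rotor only 4°, and the key then led the rotor by about its full play. I had no direct reading of the joint.
- **Key at the end:** it stands upright, with the collar's top measured at 70 mm (71 mm is ideal). The collar and paddle centres are within about 1 mm of the rotor's centre.
- **Robot:** the gripper is open, the fingertips are about 100 mm above the key, and the force reading is near zero.
- **Disagreement:** the top and wrist cameras differed by about 2 mm on where the key sat along its paddle, which is within the stated calibration. I settled it with a measurement of the key in the gripper, which agreed with the top camera.

No check failed.

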